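Shut the kitchen tap and swing its spout over the dabba

ROBOT

A 6-joint arm with a two-finger parallel gripper is mounted at the origin on the work surface. World frame = base frame: x ahead of the robot, y to its left, z up, the work surface at z = 0. Lengths are in mm, angles in rad, forces in N, time in s.
With the tool pointing down it reaches from about 350 to 875 mm from the base axis. Payload 4.2 kg.
Tool frame: the origin (TCP) lies at the very end of the fingers, on their centre line; the grasp point (between the pads) lies 19 mm behind it; z points along the fingers, y is the line along which they close (so a half turn about z gives the same grasp; the last joint's range is limited). The gripper opens to 85 mm and grips with 20 to 120 N. Pads are 22 mm wide; open, the fingers measure 114 mm over their backs; the gripper's body (76 mm by 85 mm) begins 54 mm behind the grasp point. The pads swing forward as they close: fully open they stand 13 mm farther back than shut.
Start: joints at [-1.014, 0.385, 0.008, 0, -1.194, -0.259], TCP at [183.402, -597.464, 231.312] pointing down, gripper open.
Joint ranges: [-3.14, 3.14], [-1.21, 2.06], [-1.07, 1.41], [-3.16, 2.05], [-2.99, -0.16], [-3.1, 3.1]. Speed limits (rad/s): [2.79, 2.79, 3.14, 3.14, 3.14, 3.14].

INTERFACE

Orientations are given as a unit quaternion [x, y, z, w].
In Python, from bench import arm gives the robot as it stands. The module is installed in compiled form; this text tells all that it offers.
- The arm moves only by the tool drive_tool, never from a script. Its argument "targets" is a list of rows, each a list of 5 numbers: the closure, from -1 (fully open) to 1 (shut), then the shift along the tool's x, y, z in mm, then the turn about the tool's z in degrees. In form: [[grip, tx, ty, tz, roll], ...]. A call has 1 to 12 rows; each row is the pose to reach, as a shift and turn from the pose commanded when the call began, along the tool's axes at that moment; what a row does not reach only later rows make up. A row lasts 1/10 s, in which the tool goes at most 50 mm and 8.59 degrees, less where a joint would pass 70% of its speed; a pose out of reach is approached as far as the arm can. A call with a gripper value outside its range is refused whole. The fingers move at their own pace and stop on an object; the grip force is fixed at half the most. Time passes only in rows, so rows that repeat a pose let the fingers close. It gives the time, the measured TCP pose, the force, the opening and the grip force at its end, in the units of the state.
- arm.read_state(): the state, without advancing time (a new reading comes with each control period).
- arm.get_image(name): name is "scene" or "top" or "wrist"; returns the picture (480x640x3 uint8, blue, green, red); there is no depth.
- arm.camera_params(name): a dict with "fov_y" (degrees; the focal length in pixels is half the picture's height over the tangent of half this angle, whatever the lens; pixels are square), "cx", "cy" (the principal point, pixels), "D" ([k1, k2, p1, p2, k3] as OpenCV has them; the pictures are not rectified), "rvec" (rotation vector, rad) and "tvec" (3), from world to camera coordinates, as OpenCV has them; the wrist camera has in their place "tool_from_camera" (4x4, takes a point from camera to tool coordinates, whose origin is the TCP and whose axes are the flange's). Camera axes: x right, y down, z forward; pixel columns grow to the right and rows downward; lengths in mm; the calibration is good to about 2 mm. A picture is of the moment at which its call begins: read the wrist's pose just before it. camera_params takes no time and is no camera call.
- arm.job_done(): hands the job in; it is judged then, once.
The state is a dict: "clock": time; "joints": joint angles; "joint_vel": joint speeds; "joint_efforts": joint torques, N m; "position": TCP position; "ee_rot": TCP orientation; "contact_force": force on the tool from outside, world axes, zero at the start; "wrist_torque": the same for the moment, N m; "gripper_width": finger opening in mm; "grasp_force": force on a finger pad.
Only numpy, scipy, OpenCV 4.12 (cv2) and the standard library are available. Lean on these libraries where they do the work, as an engineer would, in place of code of your own. Each camera call takes 0.05 s, during which the arm holds its last target. There are 200 camera calls.

TASK

The water is off until this evening and the drinking-water tap beside the sink has been left open. With one finger, gently push the tap's blue lever fully shut, and push its swivel spout round from the sink until the outlet is over the middle of the open steel dabba on the tray, as nearly as the spout's swing allows, so that it is ready to be filled. Only push the tap, do not grip it; let go of it at the end, and leave the dabba and all the other things standing where they are.

Things in the scene. Friction and masses are not known exactly. Their poses are not given: they have to be found in the camera images.
- tap_axis (a point): Upright turning axis of the steel tap (spout and lever both turn about it), at the counter surface. The tap stands fixed on the counter beside the sink: flange 58 mm across, body 42 to 47 mm across, 186 mm tall in all with the lever's hub (44 mm across, 152 to 186 mm above the counter) on top.
- spout_crest (a point): Point on the spout's tube axis at the crest of its swan neck, 163 mm out from the tap's axis and 219 mm above the counter: the best place to push the spout sideways. The tube is 18 mm thick; between 140 and 185 mm from the axis it runs nearly level (tube axis 211 to 219 mm high), nearer the tap it comes down to a collar 105 mm above the counter, and farther out it turns down to the outlet. The spout swings stiffly (about 2 N at the crest) and stays where it is left.
- spout_outlet (a point): Centre of the outlet at the end of the spout, 205 mm out from the tap's axis, 158 mm above the counter, facing down, in line with the crest as seen from above. The vessels on the tray are at most 82 mm high and stand clear below it.
- spout (a joint): Angle of the spout about the upright axis, rad; grows clockwise as seen from above. Stops at -1.6 and 2.15. At the start it points over the sink (-1.35 to -1.0), and the dabba always lies at a greater angle (clockwise from it), well short of the far stop.
- lever_push (a point): Point in the middle of the blue lever's thickness near its tip, 66 mm out from the tap's axis and 178 mm above the counter. The lever is a flat bar 15 mm wide and 9 mm thick, on top of the tap, from the hub to 85 mm out from the axis, rising slightly outwards. Below it, 105 to 120 mm above the counter, the root of the spout may pass. It turns stiffly (about 3 N at this point) and stays where it is left.
- lever (a joint): Angle of the lever, rad: 0 = fully shut, against its stop; 1.57 = fully open, against the other stop. It grows anticlockwise as seen from above, so shutting turns it clockwise. Starts between 0.6 and 1.5.
- dabba_mouth (a point): Centre of the open mouth of the steel dabba, a plain round stainless box without its lid, 110 mm across and 75 mm tall, 190 g, standing loose on the tray; the mouth is 81 mm above the counter. Its middle is within about 15 mm of the circle along which the outlet swings. Must not be moved.
- bowl: White ceramic bowl, 108 mm across and 55 mm tall, loose on the tray; origin at the centre of its underside. Leave alone.
- tub: Round clear plastic tub with a green snap lid, 109 mm across and 71 mm tall, loose on the tray; origin at the centre of its underside. Leave alone.
- spoon: Wooden spoon 300 mm long lying on the tray along its outer side, x axis along the spoon towards its head; origin at the middle of its length, underneath. Leave alone.
- tray: Grey-green hard silicone tray, 440 x 272 mm, rim 14 mm high, floor 6 mm thick, fixed to the counter; long side along its x axis; origin at the centre of its underside.
- dabba_lid: The dabba's steel lid, 114 mm across, 14 mm high with a knob to 25 mm, lying on the counter behind the tap; origin at the centre of its underside. Leave alone.
- tumbler: Steel tumbler, 72 mm across and 105 mm tall, on the counter to the left of the tray; origin at the centre of its underside. Leave alone.
- jar: Glass spice jar with a red cap, 76 mm across and 110 mm tall, on the counter in front of the sink; origin at the centre of its underside. Leave alone.
There are look-alikes about, which are no part of the job. Leave any purple look-alike of the part that bears dabba_mouth alone.

How it is judged:
By the outcome, as a careful person would: the job done as asked, in the order asked, and still so for the second after the job is handed in, with the robot touching nothing.
It also fails if it takes over 64 s, if anything falls off the work surface, if the arm or the gripper's body presses on something with over 40 N, if the wrist force passes 120 N, or if a joint passes its speed limit or range.

## Working session

There is one attempt and no reset: what is moved stays moved. The work goes in short steps, Python scripts to look and compute and a tool call to move; the robot and the scene stay as the last step left them, time stands still between calls to the robot, and variables do not carry over. Pictures are saved under pics/ and viewed, at most 10 in all, crops included, and the job is handed in when it is done.

Besides the shell and the picture viewer there is one more tool, called after "Call:" as name([rows], argument=value, ...), one row to a line, values as JSON. drive_tool: Moves the arm, as the interface text tells. Its arguments: {"type":"object","properties":{"targets":{"type":"array","items":{"type":"array","items":{"type":"number"}}}},"required":["targets"]}

```bash
mkdir -p pics; cat > h.py <<'E'
import numpy as np, cv2
from bench import arm
from scipy.spatial.transform import Rotation as R
def cam(n):
    p=arm.camera_params(n); f=240/np.tan(np.radians(p["fov_y"])/2)
    K=np.array([[f,0,p["cx"]],[0,f,p["cy"]],[0,0,1]]); D=np.array(p["D"],float)
    if "rvec" in p: Rm=cv2.Rodrigues(np.array(p["rvec"],float))[0]; t=np.array(p["tvec"],float).ravel()
    else:
        s=arm.read_state(); T=np.eye(4); T[:3,:3]=R.from_quat(s["ee_rot"]).as_matrix(); T[:3,3]=s["position"]
        M=np.linalg.inv(T@np.array(p["tool_from_camera"])); Rm=M[:3,:3]; t=M[:3,3]
    return K,D,Rm,t
def atz(n,uv,z):
    K,D,Rm,t=cam(n); q=cv2.undistortPoints(np.array([[uv]],float),K,D)[0,0]
    d=Rm.T@np.array([q[0],q[1],1]); c=-Rm.T@t
    return c+d*(z-c[2])/d[2]
def proj(n,P):
    K,D,Rm,t=cam(n); return cv2.projectPoints(np.array(P,float).reshape(-1,1,3),cv2.Rodrigues(Rm)[0],t,K,D)[0].reshape(-1,2)
E
python3 - <<'E'
from h import *
s=arm.read_state(); print(s["position"],s["ee_rot"],R.from_quat(s["ee_rot"]).as_matrix().round(3),s["gripper_width"],s["clock"])
for n in("scene","top"):
    cv2.imwrite(f"pics/{n}0.png",arm.get_image(n)); K,D,Rm,t=cam(n); print(n,-Rm.T@t,K[0,0])
E
```

```text
[ 183.23002725 -596.91809954  230.21768767] [-1.48247767e-01  9.88949631e-01  1.08693442e-03 -2.11970601e-04] [[-0.956 -0.293 -0.001]
 [-0.293  0.956  0.002]
 [ 0.     0.002 -1.   ]] 85.63039588621417 0.0
scene [1191.98115348 -290.10308679 1295.51499044] 558.2116019991711
top [ 270.52290843   72.66758218 1604.4285217 ] 491.72665854528714
```

View pics/scene0.png

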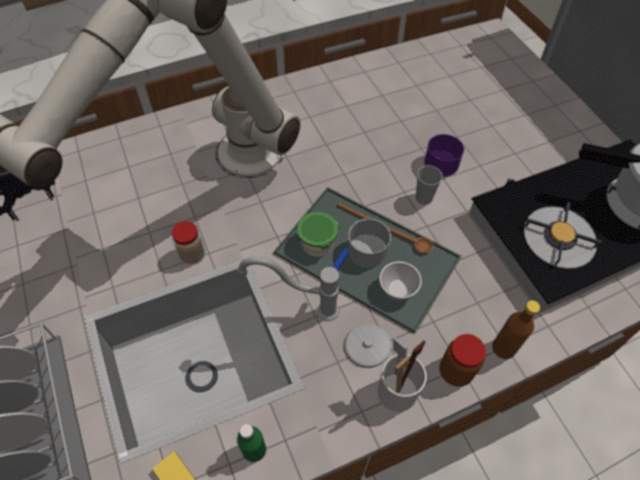

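View pics/top0.png

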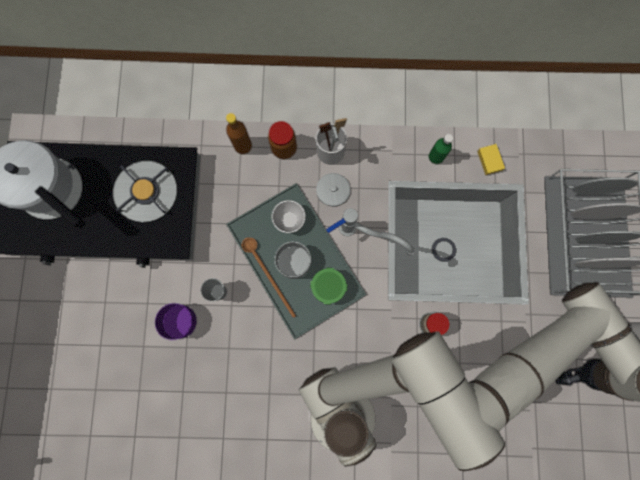

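The scene and top views show the tap hub (top ≈349,222), the blue lever pointing left towards (327,231) and the spout to (410,248). The dabba is at (293,260), the bowl at (289,217) and the tub at (329,286). I'll enlarge this area next.

```bash
python3 - <<'E'
import cv2,numpy as np
a=cv2.imread("pics/top0.png")[180:310,220:430]; b=cv2.imread("pics/scene0.png")[200:350,230:460]
a=cv2.resize(a,None,fx=3.8,fy=3.8,interpolation=cv2.INTER_CUBIC); cv2.imwrite("pics/top0c.png",a)
b=cv2.resize(b,None,fx=3.4,fy=3.4,interpolation=cv2.INTER_CUBIC); cv2.imwrite("pics/scene0c.png",b)
E
```

```text
(no output)
```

View pics/top0c.png

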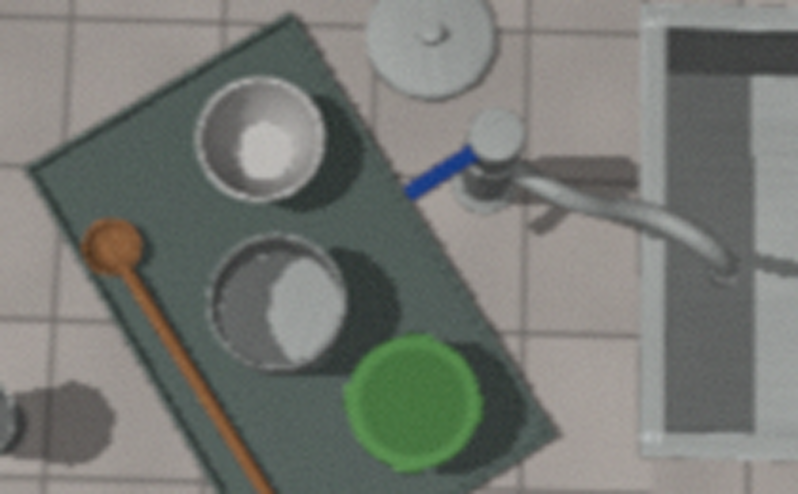

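View pics/scene0c.png

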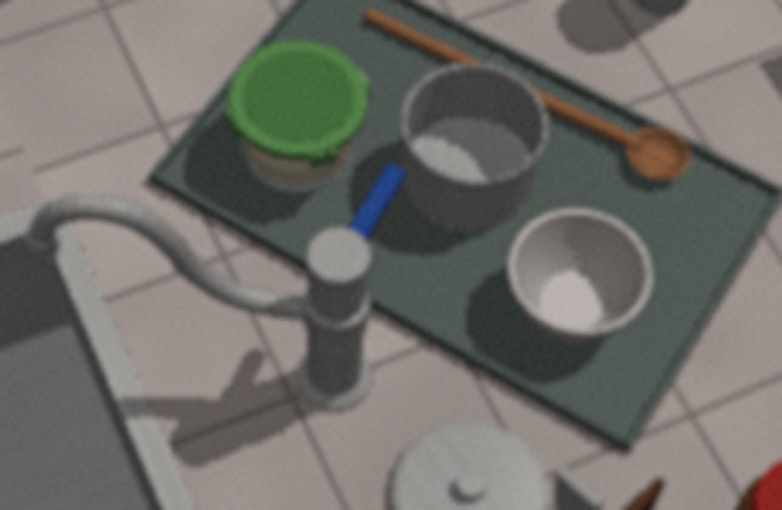

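The top crop shows the hub top at (497,137), lever end (411,192), outlet end (728,270) and dabba mouth (277,302). In the scene crop the same points are at (339,255), (396,170), (40,240) and (475,123).

```bash
python3 - <<'E'
from h import *
def T(u,v): return ((u+.5)/3.8-.5+220,(v+.5)/3.8-.5+180)
def S(u,v): return ((u+.5)/3.4-.5+230,(v+.5)/3.4-.5+200)
for nm,t,s,z in [("hub",(497,137),(339,255),186),("levertip",(411,192),(396,170),182),("outlet",(728,270),(40,240),160),("crest",(672,222),(85,205),220),("dabba",(277,302),(475,123),81),("bowl",(261,138),(581,271),61),("tub",(413,402),(299,98),77),("flange",(488,185),(337,385),5)]:
    print(nm,atz("top",T(*t),z).round(1),atz("scene",S(*s),z).round(1))
print("tumbler",atz("top",(212,290),105),"jar",atz("top",(437,324),110),"lid",atz("top",T(432,38),15))
E
```

```text
hub [604.9  -3.1 186. ] [606.1  -2.5 186. ]
levertip [560.1  62.7 182. ] [557.   63.5 182. ]
outlet [ 509.4 -187.   160. ] [ 498.1 -181.8  160. ]
crest [ 534.9 -134.2  220. ] [ 521.  -150.8  220. ]
dabba [485.2 169.7  81. ] [484.6 170.5  81. ]
bowl [627.7 190.   61. ] [625.9 191.1  61. ]
tub [406.5  55.7  77. ] [405.7  55.7  77. ]
flange [604.3  -5.7   5. ] [613.7  -3.8   5. ]
tumbler [380.29189059 408.83247375 105.        ] jar [ 297.53364584 -272.21724508  110.        ] lid [732.85255245  46.67166958  15.        ]
```

```bash
cat >> h.py <<'E'
A=np.array([605.5,-3.0])
def rows(P0,phi0,goals):
    """P0 xyz, phi0 = azimuth of tool y (deg); goals: (xyz, phi)"""
    f=np.radians(phi0); M=np.array([[-np.sin(f),np.cos(f),0],[np.cos(f),np.sin(f),0],[0,0,-1]])
    return [[1]+[float(round(v)) for v in M@(np.array(P)-P0)]+[round(phi0-ph)] for P,ph in goals]
def push(a,r,off,z):
    """finger centre on the ccw side of a bar at azimuth a (deg), off mm from its centre line"""
    f=np.radians(a); return [*(A+r*np.array([np.cos(f),np.sin(f)])+off*np.array([-np.sin(f),np.cos(f)])),z]
def yaz():
    y=R.from_quat(arm.read_state()["ee_rot"]).as_matrix()[:,1]; return np.degrees(np.arctan2(y[1],y[0]))
E
python3 - <<'E'
from h import *
P0=np.array([183.402,-597.464,231.312]); print(yaz())
mid=P0+[150,250,50]; g=push(125.4,66,45,281); lo=push(125.4,66,45,167)
print(g); print(rows(P0,107,[(P0+[0,0,50],107),(mid,160),(g,215.4)]))
E
```

```text
107.05313060619734
[np.float64(530.5866918175982), np.float64(24.730781762664023), 281]
[[1, 0.0, 0.0, -50.0, 0], [1, -217.0, 195.0, -50.0, -53], [1, -514.0, 494.0, -50.0, -108]]
```

Call:
drive_tool([
  [1,0,0,-50,0],
  [1,-35,31,-50,-8],
  [1,-70,63,-50,-16],
  [1,-105,95,-50,-24],
  [1,-140,126,-50,-32],
  [1,-175,158,-50,-40],
  [1,-210,190,-50,-48],
  [1,-245,220,-50,-54],
  [1,-257,247,-50,-54],
  [1,-257,247,-50,-54],
  [1,-257,247,-50,-54],
])

```text
clock: 1.2
position: [356.7, -285.4, 281.3]
ee_rot: [-0.582, 0.813, 0.0, -0.0]
contact_force: [-0.4, -0.4, -0.1]
gripper_width: -0.0
grasp_force: 0.0
```

```bash
python3 - <<'E'
from h import *
s=arm.read_state(); print(s["position"],yaz(),s["joints"],s["contact_force"],s["clock"])
p=np.array([357,-286,281.3])
P0=np.array(s["position"])+[0,0,1]; print(rows(P0,yaz(),[(push(125.4,66,45,281),215.4),(push(125.4,66,45,167),215.4)]))
E
```

```text
[ 356.68963937 -285.39986178  281.28823218] 161.157852443525 [-3.17452281e-01  5.68437036e-02 -2.95592809e-01 -5.43752824e-07
 -1.21840537e+00 -1.14050447e-02] [-0.422417   -0.36988031 -0.07806014] 1.2
[[1, -350.0, -64.0, 1.0, -54], [1, -350.0, -64.0, 115.0, -54]]
```

Call:
drive_tool([
  [1,-47,-9,0,-8],
  [1,-94,-17,0,-16],
  [1,-140,-26,0,-24],
  [1,-187,-34,0,-32],
  [1,-234,-43,0,-40],
  [1,-280,-51,0,-48],
  [1,-327,-60,0,-54],
  [1,-350,-64,20,-54],
  [1,-350,-64,66,-54],
  [1,-350,-64,100,-54],
  [1,-350,-64,114,-54],
  [1,-350,-64,114,-54],
])

```text
clock: 2.4
position: [529.4, 22.8, 164.2]
ee_rot: [0.887, -0.462, -0.002, 0.002]
contact_force: [-0.7, 0.5, -0.6]
gripper_width: 0.1
grasp_force: 0.0
```

```bash
python3 - <<'E'
from h import *
s=arm.read_state(); print(s["position"],yaz(),s["contact_force"],s["clock"])
cv2.imwrite("pics/w1.png",arm.get_image("wrist"))
b=arm.get_image("scene")[170:350,210:450]; cv2.imwrite("pics/s1.png",cv2.resize(b,None,fx=3.3,fy=3.3,interpolation=cv2.INTER_CUBIC))
P0=np.array(s["position"])
# approach then arc: offset 22 in contact
print(rows(P0,yaz(),[(push(125.4,66,o,167),215.4) for o in (35,30,25,22)]+[(push(a,66,22,167),a+90) for a in range(122,94,-4)]))
E
```

```text
[529.41824212  22.7729356  164.19093034] -145.06259908605563 [-0.74008618  0.51319365 -0.64729748] 2.4
[[1, -1.0, -12.0, -3.0, -360], [1, -1.0, -17.0, -3.0, -360], [1, -1.0, -22.0, -3.0, -360], [1, -1.0, -25.0, -3.0, -360], [1, -2.0, -29.0, -3.0, -357], [1, -3.0, -34.0, -3.0, -353], [1, -4.0, -39.0, -3.0, -349], [1, -5.0, -43.0, -3.0, -345], [1, -5.0, -48.0, -3.0, -341], [1, -5.0, -53.0, -3.0, -337], [1, -4.0, -58.0, -3.0, -333]]
```

View pics/s1.png

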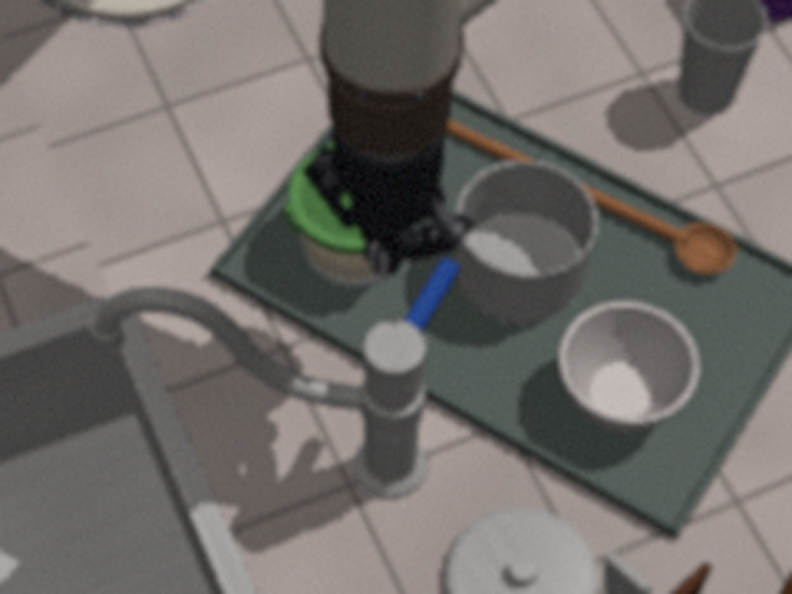

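Finger is down beside the lever (lever ≈ (435,290), fingertip ≈ (382,262)), on its anticlockwise side, clear of everything.

```bash
python3 - <<'E'
from h import *
s=arm.read_state(); print(s["position"],yaz(),s["contact_force"],s["clock"])
P0=np.array(push(125.4,66,45,167.3))
print(P0,rows(P0,215,[(push(125.4,66,o,167),215) for o in (40,34,28,24)]+[(push(a,66,23,167),a+90) for a in (122,119,116,113,110,107,104,101)]))
E
```

```text
[531.53330616  23.47668124 167.55583307] -145.0079460380394 [ 1.27556693 -0.22899991 -0.46215431] 2.5
[530.58669182  24.73078176 167.3       ] [[1, 0.0, -5.0, 0.0, 0], [1, 0.0, -11.0, 0.0, 0], [1, 0.0, -17.0, 0.0, 0], [1, 0.0, -21.0, 0.0, 0], [1, -1.0, -26.0, 0.0, 3], [1, -2.0, -29.0, 0.0, 6], [1, -3.0, -33.0, 0.0, 9], [1, -4.0, -37.0, 0.0, 12], [1, -4.0, -40.0, 0.0, 15], [1, -4.0, -44.0, 0.0, 18], [1, -4.0, -48.0, 0.0, 21], [1, -4.0, -51.0, 0.0, 24]]
```

Call:
drive_tool([
  [1,0,-5,0,0],
  [1,0,-11,0,0],
  [1,0,-15,0,0],
  [1,0,-18,0,0],
  [1,0,-21,0,0],
  [1,-1,-24,0,2],
  [1,-1,-26,0,4],
  [1,-2,-28,0,5],
])

```text
clock: 3.3
position: [551.8, 41.5, 167.3]
ee_rot: [0.866, -0.5, -0.001, 0.001]
contact_force: [-0.7, -3.3, 0.1]
gripper_width: 0.1
grasp_force: 1.4
```

```bash
python3 - <<'E'
from h import *
s=arm.read_state(); print(s["position"],yaz(),s["contact_force"],s["clock"])
f=np.radians(215); M=np.array([[-np.sin(f),np.cos(f),0],[np.cos(f),np.sin(f),0],[0,0,-1]])
P0=np.array(push(125.4,66,45,167.3))+M.T@[-2,-28,0]; print(P0)
print(rows(P0,210,[(push(a,66,22,167),a+90) for a in range(117,81,-3)]))
E
```

```text
[551.78691289  41.49705247 167.27886631] -149.99215492144666 [-0.67889833 -3.30738126  0.14502392] 3.3
[552.37579618  42.42922607 167.3       ]
[[1, -1.0, -5.0, 0.0, 3], [1, -2.0, -8.0, 0.0, 6], [1, -3.0, -12.0, 0.0, 9], [1, -3.0, -15.0, 0.0, 12], [1, -4.0, -19.0, 0.0, 15], [1, -4.0, -23.0, 0.0, 18], [1, -4.0, -26.0, 0.0, 21], [1, -3.0, -30.0, 0.0, 24], [1, -3.0, -34.0, 0.0, 27], [1, -2.0, -37.0, 0.0, 30], [1, -1.0, -41.0, 0.0, 33], [1, 0.0, -44.0, 0.0, 36]]
```

Call:
drive_tool([
  [1,-1,-4,0,3],
  [1,-2,-8,0,6],
  [1,-3,-12,0,9],
  [1,-3,-15,0,12],
  [1,-4,-19,0,15],
  [1,-4,-23,0,18],
  [1,-4,-26,0,21],
  [1,-3,-30,0,24],
])

```text
clock: 4.1
position: [576.0, 59.8, 167.1]
ee_rot: [0.743, -0.67, -0.001, 0.001]
contact_force: [-3.4, 1.7, 2.1]
gripper_width: -0.1
grasp_force: 1.8
```

```bash
python3 - <<'E'
from h import *
s=arm.read_state(); print(s["position"],yaz(),s["contact_force"],s["clock"])
b=arm.get_image("scene")[170:350,210:450]; cv2.imwrite("pics/s2.png",cv2.resize(b,None,fx=3.3,fy=3.3,interpolation=cv2.INTER_CUBIC))
P0=np.array(push(96,66,22,167)); print(P0)
print(rows(P0,186,[(push(a,66,22,167),a+90) for a in range(94,70,-2)]))
E
```

```text
[576.0063477   59.83956511 167.14579414] -174.05800204834983 [-3.36068196  1.74777329  2.05344796] 4.1
[576.72163973  60.3388189  167.        ]
[[1, -1.0, -2.0, 0.0, 2], [1, -1.0, -5.0, 0.0, 4], [1, -2.0, -7.0, 0.0, 6], [1, -2.0, -9.0, 0.0, 8], [1, -3.0, -12.0, 0.0, 10], [1, -3.0, -14.0, 0.0, 12], [1, -3.0, -17.0, 0.0, 14], [1, -4.0, -19.0, 0.0, 16], [1, -4.0, -21.0, 0.0, 18], [1, -4.0, -24.0, 0.0, 20], [1, -3.0, -26.0, 0.0, 22], [1, -3.0, -29.0, 0.0, 24]]
```

View pics/s2.png

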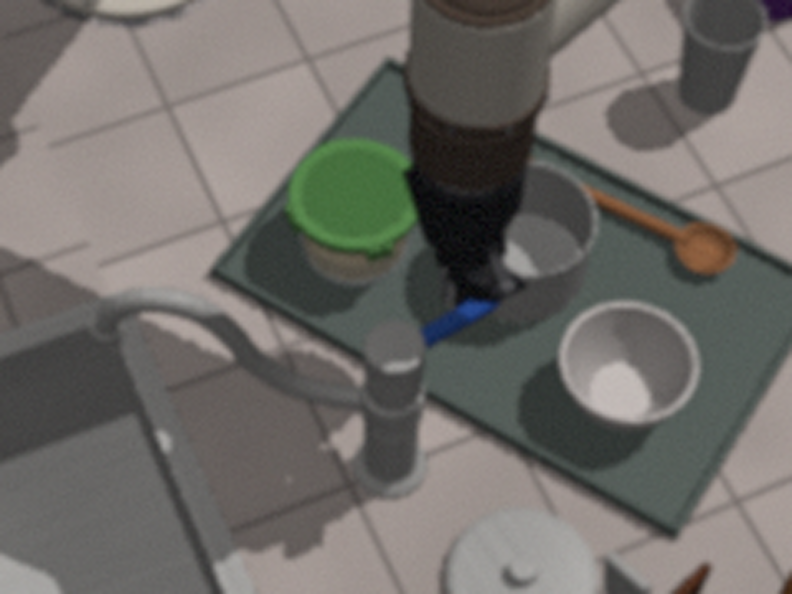

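The lever (425,335)–(495,305) has turned clockwise with the finger behind it. I'll carry on in short steps and watch the force.

Call:
drive_tool([
  [1,-1,-2,0,2],
  [1,-1,-5,0,4],
  [1,-2,-7,0,6],
  [1,-2,-9,0,8],
])

```text
clock: 4.55
position: [582.9, 62.8, 167.0]
ee_rot: [-0.695, 0.719, 0.002, -0.003]
contact_force: [-12.0, 4.1, 7.8]
gripper_width: 0.1
grasp_force: 6.0
```

Call:
drive_tool([
  [1,0,0,0,0],
  [1,0,0,0,0],
])

```text
clock: 4.75
position: [582.8, 62.8, 167.0]
ee_rot: [-0.695, 0.719, 0.002, -0.002]
contact_force: [-7.7, 2.9, 4.5]
gripper_width: -0.2
grasp_force: 4.3
```

```bash
python3 - <<'E'
from h import *
b=arm.get_image("top")[190:270,290:400]; cv2.imwrite("pics/t3.png",cv2.resize(b,None,fx=7,fy=7,interpolation=cv2.INTER_CUBIC))
s=arm.read_state(); print(s["position"],yaz(),s["contact_force"],s["wrist_torque"],push(88,66,22,167))
E
```

```text
[582.8034875   62.81380046 167.04022655] 178.12560124380536 [-8.47470281  2.54318454  4.11393106] [0.57407033 2.31525154 0.05190871] [np.float64(585.8167685879449), np.float64(63.72758351071534), 167]
```

View pics/t3.png

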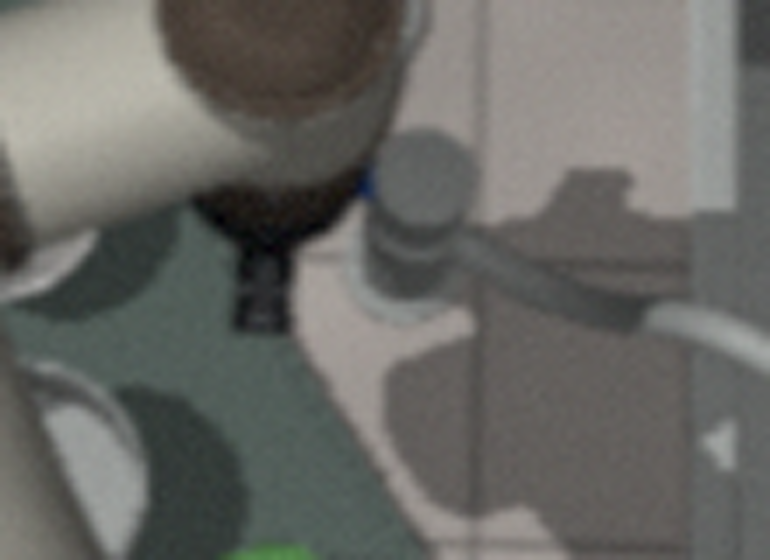

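Call:
drive_tool([
  [1,0,-1,0,0],
  [1,0,-2,0,0],
  [1,0,-2,0,0],
  [1,0,-2,0,0],
])

```text
clock: 5.2
position: [583.0, 62.7, 167.0]
ee_rot: [-0.695, 0.719, 0.003, -0.004]
contact_force: [-14.0, 4.4, 8.9]
gripper_width: 0.1
grasp_force: 6.8
```

The position holds while the force rises, so the lever is on its stop. Next I'll back off, lift, and go round to the sink side of the spout.

```bash
python3 - <<'E'
from h import *
P0=np.array(push(88,66,22,167))+[2,0,0]; g=push(241,163,60,280); print(P0,g,rows(P0,178,[(g,151)]))
print(proj("top",[P0]))
E
```

```text
[587.81676859  63.72758351 167.        ] [np.float64(578.953214328211), np.float64(-174.65158947850173), 280] [[1, 239.0, 1.0, -113.0, 27]]
[[327.61787552 222.07189813]]
```

Call:
drive_tool([
  [1,0,10,0,0],
  [1,0,30,0,0],
  [1,0,35,-40,0],
  [1,0,35,-80,0],
  [1,10,35,-113,0],
  [1,55,30,-113,5],
  [1,100,20,-113,10],
  [1,145,15,-113,15],
  [1,190,5,-113,21],
  [1,230,0,-113,27],
  [1,239,1,-113,27],
  [1,239,1,-113,27],
])

```text
clock: 6.4
position: [578.6, -177.6, 279.9]
ee_rot: [-0.507, 0.862, -0.0, 0.0]
contact_force: [-0.9, 0.4, 0.1]
gripper_width: -0.1
grasp_force: 0.0
```

```bash
python3 - <<'E'
from h import *
s=arm.read_state(); print(s["position"],yaz(),s["contact_force"],s["joints"],s["clock"])
b=arm.get_image("scene")[170:350,210:450]; cv2.imwrite("pics/s4.png",cv2.resize(b,None,fx=3.3,fy=3.3,interpolation=cv2.INTER_CUBIC))
E
```

```text
[ 578.59543667 -177.5668821   279.91958022] 150.9826787776293 [-0.89746421  0.42135704  0.13072246] [-3.05616495e-02  3.22260496e-01  3.67408070e-02  1.36028544e-05
 -1.28488495e+00 -4.75889950e-01] 6.4
```

View pics/s4.png

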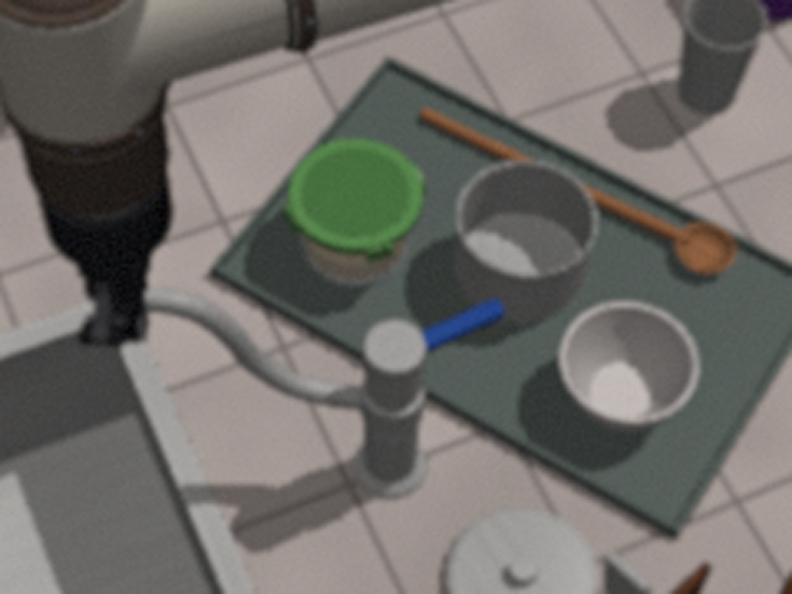

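Call:
drive_tool([
  [1,0,0,35,0],
  [1,0,0,65,0],
  [1,0,0,77,0],
  [1,0,0,77,0],
  [1,0,10,77,0],
  [1,0,20,77,0],
  [1,0,20,77,0],
])

```text
clock: 7.15
position: [560.5, -165.8, 205.2]
ee_rot: [-0.508, 0.861, -0.001, 0.001]
contact_force: [-0.3, 0.1, 1.1]
gripper_width: -0.1
grasp_force: 0.0
```

```bash
python3 - <<'E'
from h import *
s=arm.read_state(); print(s["position"],yaz(),s["contact_force"],s["clock"],push(241,163,40,203))
P0=np.array(s["position"]); P0[2]=203
print(rows(P0,151,[(push(241,163,o,203),151) for o in (36,32,28,24)]+[(push(a,163,23,203),a-90) for a in range(239,215,-3)]))
E
```

```text
[ 560.52072452 -165.84028244  205.15060828] 151.1198625740403 [-0.34233991  0.09136656  1.06397409] 7.15 [np.float64(561.460820185423), np.float64(-164.955397073575), 203]
[[1, -1.0, 4.0, 0.0, 0], [1, -1.0, 8.0, 0.0, 0], [1, -1.0, 12.0, 0.0, 0], [1, -1.0, 16.0, 0.0, 0], [1, -1.0, 22.0, 0.0, 2], [1, 0.0, 31.0, 0.0, 5], [1, 0.0, 40.0, 0.0, 8], [1, 0.0, 48.0, 0.0, 11], [1, -1.0, 57.0, 0.0, 14], [1, -2.0, 65.0, 0.0, 17], [1, -3.0, 74.0, 0.0, 20], [1, -5.0, 82.0, 0.0, 23]]
```

Call:
drive_tool([
  [1,-1,4,0,0],
  [1,-1,8,0,0],
  [1,-1,12,0,0],
  [1,-1,15,0,0],
  [1,-1,18,0,1],
  [1,-1,22,0,2],
  [1,0,27,0,4],
  [1,0,33,0,6],
  [1,0,39,0,8],
  [1,0,45,0,10],
])

```text
clock: 8.15
position: [521.8, -145.1, 203.3]
ee_rot: [-0.43, 0.903, -0.0, 0.0]
contact_force: [1.1, -2.3, -0.1]
gripper_width: -0.5
grasp_force: 0.9
```

```bash
python3 - <<'E'
from h import *
s=arm.read_state(); print(s["position"],yaz(),s["contact_force"],s["clock"])
a0=231; P0=np.array(push(a0,163,23,203)); print(P0)
print(rows(P0,141,[(push(a,163,23,203),a-90) for a in np.arange(a0-3,a0-39,-3)]))
a0=195; P0=np.array(push(a0,163,23,203)); print(P0)
print(rows(P0,105,[(push(a,163,23,203),a-90) for a in np.arange(a0-3,a0-39,-3)]))
E
```

```text
[ 521.77858109 -145.06681262  203.33839675] 140.9341845373884 [ 1.12013902 -2.33457858 -0.08467379] 8.15
[ 520.79513337 -144.14916071  203.        ]
[[1, 1.0, 9.0, 0.0, 3], [1, 2.0, 17.0, 0.0, 6], [1, 2.0, 26.0, 0.0, 9], [1, 1.0, 34.0, 0.0, 12], [1, 0.0, 43.0, 0.0, 15], [1, -1.0, 51.0, 0.0, 18], [1, -3.0, 60.0, 0.0, 21], [1, -5.0, 68.0, 0.0, 24], [1, -7.0, 77.0, 0.0, 27], [1, -10.0, 85.0, 0.0, 30], [1, -14.0, 92.0, 0.0, 33], [1, -18.0, 100.0, 0.0, 36]]
[454.00692835 -67.40379836 203.        ]
[[1, 1.0, 9.0, 0.0, 3], [1, 2.0, 17.0, 0.0, 6], [1, 2.0, 26.0, 0.0, 9], [1, 1.0, 34.0, 0.0, 12], [1, 0.0, 43.0, 0.0, 15], [1, -1.0, 51.0, 0.0, 18], [1, -3.0, 60.0, 0.0, 21], [1, -5.0, 68.0, 0.0, 24], [1, -7.0, 77.0, 0.0, 27], [1, -10.0, 85.0, 0.0, 30], [1, -14.0, 92.0, 0.0, 33], [1, -18.0, 100.0, 0.0, 36]]
```

Call:
drive_tool([
  [1,1,8,0,3],
  [1,2,17,0,6],
  [1,2,26,0,9],
  [1,1,34,0,12],
  [1,0,43,0,15],
  [1,-1,51,0,18],
  [1,-3,60,0,21],
  [1,-5,68,0,24],
  [1,-7,77,0,27],
  [1,-10,85,0,30],
  [1,-14,92,0,33],
  [1,-18,100,0,36],
])

```text
clock: 9.35
position: [454.4, -68.3, 203.3]
ee_rot: [-0.13, 0.992, -0.0, -0.001]
contact_force: [-0.9, -1.4, 0.4]
gripper_width: 0.4
grasp_force: 1.0
```

Call:
drive_tool([
  [1,1,8,0,3],
  [1,2,17,0,6],
  [1,2,26,0,9],
  [1,1,34,0,12],
  [1,0,43,0,15],
  [1,-1,51,0,18],
  [1,-3,60,0,21],
  [1,-5,68,0,24],
  [1,-7,77,0,27],
  [1,-10,85,0,30],
  [1,-14,92,0,33],
  [1,-18,100,0,36],
])

```text
clock: 10.55
position: [445.4, 32.9, 203.0]
ee_rot: [0.183, 0.983, -0.001, -0.001]
contact_force: [-1.3, -1.4, 1.0]
gripper_width: -0.2
grasp_force: 1.1
```

```bash
python3 - <<'E'
from h import *
s=arm.read_state(); print(s["position"],yaz(),s["contact_force"],s["joints"],s["clock"],push(159,163,23,203))
for r in (23,): 
  P0=np.array(s["position"]); P0[2]=203
  print(rows(P0,69,[(push(a,163,23,203),a-90) for a in np.arange(156,124,-3)]))
E
```

```text
[445.39477208  32.86661791 203.04200543] 68.87710693515021 [-1.29585137 -1.37362819  1.03852703] [ 4.39613809e-01  1.04804717e-01 -4.48529901e-01  5.53347087e-05
 -1.02057079e+00 -2.37910558e+00] 10.55 [np.float64(445.08392764141416), np.float64(33.94162596644829), 203]
[[1, 2.0, 9.0, 0.0, 3], [1, 2.0, 18.0, 0.0, 6], [1, 2.0, 27.0, 0.0, 9], [1, 2.0, 35.0, 0.0, 12], [1, 1.0, 44.0, 0.0, 15], [1, 0.0, 52.0, 0.0, 18], [1, -2.0, 61.0, 0.0, 21], [1, -4.0, 69.0, 0.0, 24], [1, -7.0, 77.0, 0.0, 27], [1, -10.0, 85.0, 0.0, 30], [1, -13.0, 93.0, 0.0, 33]]
```

Call:
drive_tool([
  [1,1,8,0,3],
  [1,2,17,0,6],
  [1,2,26,0,9],
  [1,1,34,0,12],
  [1,0,43,0,12],
  [1,-1,51,0,12],
  [1,-3,60,0,12],
  [1,-5,68,0,12],
  [1,-7,75,0,12],
  [1,-8,79,0,12],
  [1,-8,79,0,12],
])

```text
clock: 11.65
position: [483.0, 105.0, 203.3]
ee_rot: [0.283, 0.959, 0.001, 0.0]
contact_force: [0.1, 0.0, 0.4]
gripper_width: 0.0
grasp_force: 0.0
```

```bash
python3 - <<'E'
from h import *
s=arm.read_state(); print(s["position"],yaz(),s["contact_force"],s["joints"],s["clock"],push(131,163,23,203))
P=np.array(s["position"][:2])-A; r=np.linalg.norm(P); az=np.degrees(np.arctan2(P[1],P[0])); print(r,az)
for off in (23,26.4): print("spout az est",az-np.degrees(np.arcsin(off/r)))
E
```

```text
[483.00961302 105.02544158 203.29937942] 57.08589086324226 [0.13191539 0.00322633 0.35964347] [ 5.43114939e-01  1.85925238e-01 -3.48153039e-01 -3.54219492e-04
 -1.03561621e+00 -2.68819047e+00] 11.65 [np.float64(481.2040579294236), np.float64(104.92830390953019), 203]
163.31990366296483 138.5906214648677
spout az est 130.4948650594084
spout az est 129.28817584689511
```

Call:
drive_tool([
  [1,0,-20,0,0],
  [1,-5,-60,0,0],
  [1,-20,-105,0,0],
  [1,-35,-150,0,0],
  [1,-50,-195,0,0],
  [1,-65,-240,0,0],
  [1,-70,-259,0,0],
  [1,-70,-259,0,0],
])

```text
clock: 12.45
position: [399.8, -152.9, 203.6]
ee_rot: [0.286, 0.958, 0.0, 0.001]
contact_force: [0.4, -0.1, -0.4]
gripper_width: 0.1
grasp_force: 0.0
```

```bash
python3 - <<'E'
from h import *
s=arm.read_state(); print(s["position"],s["clock"])
t=arm.get_image("top")[170:320,230:390]; b=arm.get_image("scene")[180:340,250:450]
a=cv2.resize(t,None,fx=4,fy=4,interpolation=cv2.INTER_CUBIC)[:,:]; b=cv2.resize(b,None,fx=4,fy=4,interpolation=cv2.INTER_CUBIC)
cv2.imwrite("pics/t5.png",a);cv2.imwrite("pics/s5.png",b)
m=np.zeros((600,800,3),np.uint8); x=cv2.resize(a[:,:],(400,375)); y=cv2.resize(b,(400,320)); 
cv2.imwrite("pics/m5.png",np.hstack([a[120:520,0:400],b[40:440,150:550]]))
E
```

```text
[ 399.84688278 -152.91577978  203.62873787] 12.45
```

View pics/m5.png

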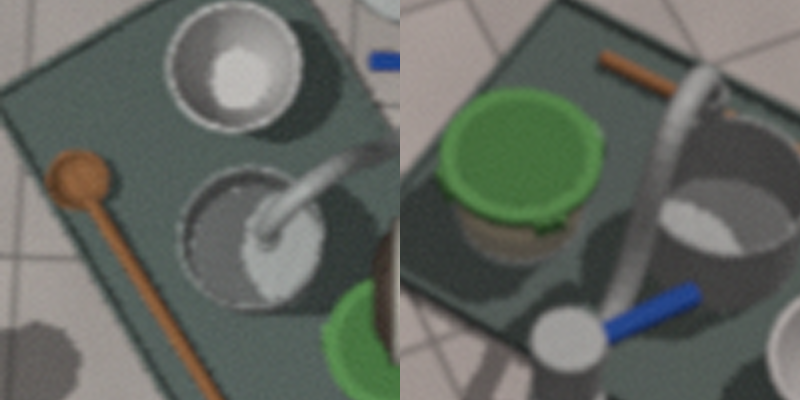

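Left (top view): the outlet is at about (267,237), right of and slightly below the dabba's middle (251,238). Right (scene view): the outlet end is near (718,97), the lever is untouched since its stop, and everything else is standing. I'll compare this with the predicted geometry.

```bash
python3 - <<'E'
from h import *
def comp(n,P):
    p=proj(n,P)
    return ((p-[230,170]+.5)*4-.5-[0,120] if n=="top" else (p-[250,180]+.5)*4-.5-[150,40]+[400,0]).round(0).tolist()
for a in (124,126,128,130,132):
    d=np.array([np.cos(np.radians(a)),np.sin(np.radians(a))])
    P=[[*(A+d*r),z] for r,z in ((140,211),(163,219),(185,211),(205,158))]
    print(a,comp("top",P),comp("scene",P))
print(comp("top",[[485,170,81]]),comp("scene",[[485,170,81]]))
for u,v in((251,238),): print("dabba",atz("top",((u+.5)/4-.5+230,(v+120.5)/4-.5+170),81))
for u,v in((266,238),(268,234)): print("outlet",atz("top",((u+.5)/4-.5+230,(v+120.5)/4-.5+170),158))
for n in("top","scene"): # hub & lever end check
    d=lambda a,r:[*(A+r*np.array([np.cos(np.radians(a)),np.sin(np.radians(a))])),182]
    print(n,comp(n,[d(a,85) for a in(86,89,92,95)]))
E
```

```text
124 [[322.0, 157.0], [295.0, 172.0], [269.0, 190.0], [250.0, 216.0]] [[692.0, 147.0], [712.0, 113.0], [729.0, 96.0], [738.0, 125.0]]
126 [[326.0, 162.0], [299.0, 178.0], [274.0, 197.0], [255.0, 224.0]] [[685.0, 144.0], [704.0, 109.0], [720.0, 92.0], [728.0, 120.0]]
128 [[330.0, 168.0], [303.0, 185.0], [279.0, 205.0], [260.0, 232.0]] [[678.0, 141.0], [695.0, 105.0], [710.0, 88.0], [718.0, 116.0]]
130 [[334.0, 173.0], [308.0, 191.0], [284.0, 212.0], [266.0, 239.0]] [[670.0, 137.0], [687.0, 102.0], [701.0, 84.0], [708.0, 112.0]]
132 [[338.0, 178.0], [313.0, 197.0], [290.0, 219.0], [272.0, 247.0]] [[663.0, 135.0], [678.0, 99.0], [691.0, 80.0], [697.0, 108.0]]
[[251.0, 238.0]] [[729.0, 186.0]]
dabba [485.14496333 170.21623694  81.        ]
outlet [474.6124264  154.16143763 158.        ]
outlet [477.65089466 152.79026906 158.        ]
top [[369.0, 54.0], [368.0, 59.0], [368.0, 65.0], [368.0, 71.0]]
scene [[704.0, 301.0], [701.0, 295.0], [697.0, 289.0], [694.0, 283.0]]
```

```bash
python3 - <<'E'
from h import *
s=arm.read_state(); P0=np.array(s["position"]); ph=yaz(); print(P0,ph,s["joints"][5])
C=np.array([483.0,105.0]); y=np.array([np.cos(np.radians(57)),np.sin(np.radians(57))])
def rot(g): 
    c,sn=np.cos(np.radians(-g)),np.sin(np.radians(-g)); return [*(A+np.array([[c,-sn],[sn,c]])@(C-A)),P0[2]]
np.set_printoptions(suppress=True)
f=np.radians(ph); M=np.array([[-np.sin(f),np.cos(f),0],[np.cos(f),np.sin(f),0],[0,0,-1]])
for P in [[*(C-25*y),P0[2]],[*(C-8*y),P0[2]]]+[rot(g) for g in(0,1,2,3,4,4.9,6)]: print(P,(M@(np.array(P)-P0)).round(1))
E
```

```text
[ 400.67128781 -151.30120128  203.63253339] 56.9942198192037 -2.1676774177596196
[np.float64(469.3840241246243), np.float64(84.0332358013644), np.float64(203.63253339023305)] [ 70.6 234.8   0. ]
[np.float64(478.6428877198798), np.float64(98.2906354564366), np.float64(203.63253339023305)] [ 70.6 251.8   0. ]
[np.float64(483.0), np.float64(105.0), np.float64(203.63253339023305)] [ 70.6 259.8   0. ]
[np.float64(484.90351723856867), np.float64(107.12147086545748), np.float64(203.63253339023305)] [ 70.1 262.6   0. ]
[np.float64(486.84376933403087), np.float64(109.20939766411871), np.float64(203.63253339023305)] [ 69.6 265.4   0. ]
[np.float64(488.82016526680263), np.float64(111.26314439325459), np.float64(203.63253339023305)] [ 69.1 268.2   0. ]
[np.float64(490.83210300753706), np.float64(113.28208546171636), np.float64(203.63253339023305)] [ 68.5 271.    0. ]
[np.float64(492.6727289154496), np.float64(115.06886507294541), np.float64(203.63253339023305)] [ 67.9 273.5   0. ]
[np.float64(494.9601418502931), np.float64(117.21310145006106), np.float64(203.63253339023305)] [ 67.2 276.5   0. ]
```

Call:
drive_tool([
  [1,10,45,0,0],
  [1,25,90,0,0],
  [1,40,135,0,0],
  [1,55,180,0,0],
  [1,66,215,0,0],
  [1,70,235,0,0],
  [1,70,246,0,0],
  [1,70,252,0,0],
  [1,70,257,0,0],
  [1,70,261,0,1],
  [1,70,264,0,2],
  [1,69,267,0,3],
])

```text
clock: 13.75
position: [487.1, 109.4, 203.2]
ee_rot: [0.31, 0.951, -0.001, -0.001]
contact_force: [-1.9, -0.0, -0.1]
gripper_width: 0.0
grasp_force: 0.9
```

Call:
drive_tool([
  [1,0,2,0,0],
  [1,0,3,0,1],
  [1,0,3,0,1],
  [1,0,3,0,1],
])

```text
clock: 14.15
position: [489.2, 112.7, 203.3]
ee_rot: [0.317, 0.948, -0.0, -0.0]
contact_force: [-0.5, -1.7, -0.2]
gripper_width: -0.1
grasp_force: 0.7
```

```bash
python3 - <<'E'
from h import *
s=arm.read_state(); print(s["position"],yaz(),s["contact_force"],s["joints"][5],s["clock"])
P=np.array(s["position"][:2])-A; C=np.array([483.0,105])-A
print("turned",np.degrees(np.arctan2(C[1],C[0])-np.arctan2(P[1],P[0])),np.linalg.norm(P))
E
```

```text
[489.23551559 112.73977695 203.25647882] 53.05854223146828 [-0.47918405 -1.69292556 -0.16804583] -2.7658898467350794 14.15
turned 3.4699651599676535 164.05220602736281
```

Call:
drive_tool([
  [1,0,1,0,0],
  [1,0,2,0,1],
  [1,0,3,0,1],
  [1,0,3,0,1],
  [1,0,3,0,1],
])

```text
clock: 14.65
position: [491.2, 115.4, 203.3]
ee_rot: [0.325, 0.946, 0.0, 0.0]
contact_force: [-0.3, -1.6, -0.3]
gripper_width: -0.1
grasp_force: 0.6
```

Call:
drive_tool([
  [1,0,-20,0,-2],
  [1,-5,-60,0,-4],
  [1,-20,-105,0,-4],
  [1,-35,-150,0,-4],
  [1,-50,-195,0,-4],
  [1,-65,-240,0,-4],
  [1,-70,-259,0,-4],
  [1,-70,-259,0,-4],
])

```text
clock: 15.45
position: [386.7, -133.7, 203.7]
ee_rot: [0.294, 0.956, 0.0, 0.001]
contact_force: [0.6, 1.0, -0.5]
gripper_width: 0.1
grasp_force: 0.0
```

```bash
python3 - <<'E'
from h import *
s=arm.read_state(); print(s["position"],s["clock"])
T=np.mean([arm.get_image("top").astype(float) for _ in range(6)],0).astype(np.uint8); S=np.mean([arm.get_image("scene").astype(float) for _ in range(6)],0).astype(np.uint8)
cv2.imwrite("pics/T6.png",T);cv2.imwrite("pics/S6.png",S)
a=cv2.resize(T[200:270,265:335],None,fx=5.6,fy=5.6,interpolation=cv2.INTER_CUBIC); b=cv2.resize(S[190:270,320:400],None,fx=4.9,fy=4.9,interpolation=cv2.INTER_CUBIC)
def mark(im,n,o,f):
    for az,c in((124.9,(0,0,255)),(128,(0,255,255))):
        d=np.array([np.cos(np.radians(az)),np.sin(np.radians(az))])
        for p in (proj(n,[[*(A+d*r),z] for r,z in((120,195),(140,211),(163,219),(185,211),(205,158))])-o+.5)*f: cv2.circle(im,tuple(int(v) for v in p),2,c,-1)
mark(a,"top",[265,200],5.6); mark(b,"scene",[320,190],4.9)
cv2.imwrite("pics/m6.png",np.hstack([a[:392,:392],b[:392,:392]]))
E
```

```text
[ 386.67830959 -133.65220178  203.73027535] 15.45
```

View pics/m6.png

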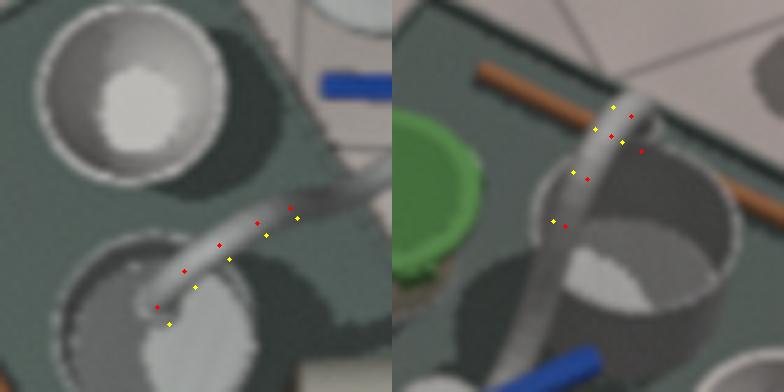

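Both views show the spout on the predicted line for 125° (red marks), with the outlet at about (156,309) on the mark aimed at the dabba's middle. The lever is still shut, the bowl, tub and spoon stand where they were, and the finger is clear.

```bash
python3 -c "
from bench import arm
print(arm.job_done())"
```

```text
the job is handed in; nothing more can be done
None
```

The job is handed in: the lever is shut against its stop, the spout points over the middle of the dabba to within about 1–2 mm of its swing by my camera measurement, the arm is clear of the tap, and nothing else was touched or moved.

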